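# Spin the washed garlic dry

## Robot

A 7-joint arm with a two-finger parallel gripper is mounted at the origin on the work surface; the furniture and walls round the work are solid. World frame = base frame: x ahead of the robot, y to its left, z up, the work surface at z = 0. Lengths are in mm, angles in rad, forces in N, time in s.
With the tool pointing down it reaches from about 400 to 875 mm from the base axis. Payload 4.4 kg.
Tool frame: the origin (TCP) lies at the very end of the fingers, on their centre line; the grasp point (between the pads) lies 19 mm behind it (ctrl.grasp_offset is the distance from the TCP to the grasp point, in mm); z points along the fingers, y is the line along which they close (so a half turn about z gives the same grasp; the last joint's range is limited). The gripper opens to 85 mm and grips with 20 to 120 N. Pads are 22 mm wide; open, the fingers measure 114 mm over their backs; the gripper's body (76 mm by 85 mm) begins 54 mm behind the grasp point. The pads swing forward as they close: fully open they stand 13 mm farther back than shut.
Start: joints at [1.052, 0.628, 0.038, 1.517, -0.027, 0.996, -0.02], TCP at [284.394, -584.498, 231.313] pointing down, gripper open.
Joint ranges: [-3.06, 3.06], [-0.37, 2.12], [-1.25, 1.32], [0.18, 2.47], [-1.1, 4.24], [0.23, 1.98], [-2.94, 2.94]. Speed limits (rad/s): [2.57, 2.57, 3.14, 3.14, 3.14, 3.14, 3.14].

## Interface

Orientations are given as [roll, pitch, yaw] about the fixed x, y, z axes, in that order (R = Rz(yaw) Ry(pitch) Rx(roll)).
In Python, from cell import status, cams, ctrl gives the robot as it stands.
- The arm moves only by the tool move_arm, never from a script. Its argument "plan" is a list of rows, each a list of 3 entries, a list of its own where there are three numbers: the shift along the world's x, y, z in mm, then the turn, a rotation vector about the world's x, y, z in degrees, then the opening, from 0 (shut) to 1 (fully open). In form: [[[x, y, z], [wx, wy, wz], gripper], ...]. A call has 1 to 10 rows; each row shifts and turns the commanded pose from where the row before left it; what a row does not reach is not made up. A row lasts 1/8 s, in which the tool goes at most 62.5 mm and 10.7 degrees, less where a joint would pass 70% of its speed; a pose out of reach is approached as far as the arm can. A call with a gripper value outside its range is refused whole. The fingers move at their own pace and stop on an object; the grip force is fixed at half the most. Time passes only in rows, so rows that do not move let the fingers close. It gives the time, the measured TCP pose, the force, the opening and the grip force at its end, in the units of the state.
- status.read_state(): the state, without advancing time (a new reading comes with each control period).
- cams.get_image(name): name is "scene" or "top" or "wrist"; returns the picture (420x560x3 uint8, blue, green, red); there is no depth.
- cams.camera_params(name): a dict with "K" (3x3 intrinsics, pixels), "k1" (the pictures are not rectified: a ray, as slopes to the right and down, at radius r is drawn at 1 + k1 r^2 times it, then the intrinsics apply), "pose" (4x4, takes a point from camera to world coordinates); the wrist camera has in their place "tool_from_camera" (4x4, takes a point from camera to tool coordinates, whose origin is the TCP and whose axes are the flange's). Camera axes: x right, y down, z forward; pixel columns grow to the right and rows downward; lengths in mm; the calibration is good to about 2 mm. A picture is of the moment at which its call begins: read the wrist's pose just before it. camera_params takes no time and is no camera call.
- ctrl.finish_job(): hands the job in; it is judged then, once.
The state is a dict: "clock": time; "qpos": joint angles; "qd": joint speeds; "tau": joint torques, N m; "eef_pos": TCP position; "tool_rot": TCP orientation; "force": force on the tool from outside, world axes, zero at the start; "torque": the same for the moment, N m; "width": finger opening in mm; "gripper_force": force on a finger pad.
Only numpy, scipy, OpenCV 4.12 (cv2) and the standard library are available. Lean on these libraries where they do the work, as an engineer would, in place of code of your own. Each camera call takes 0.05 s, during which the arm holds its last target. There are 200 camera calls.

## Task

Spin the washed garlic dry in the pull-bar salad spinner: set the basket on the drive shaft, turned so that the flat in its hub matches the shaft's flat and it drops fully home, put every garlic bulb on the table into it, and close the tub with the lid, turned so that its orange tab goes down into the notch of the rim and the lid lies flat on the rim. Then pull the sprung bar out to its stop twice, letting it return all the way in after each pull. Leave the mushrooms where they lie.

Things in the scene. Friction and masses are not known exactly. Their poses are not given: they have to be found in the camera images.
- spinner: the salad spinner, fixed to the table: dark base (196 mm across, 40 mm high) under a white round tub (outside 184 mm, inside 176 mm across, rim 160 mm above the table). Origin on the table under the tub's axis, z up. The rim's notch lies on its -x side, the pull bar on its -y side
- tub_rim (a point): centre of the tub's mouth, at rim height (160 mm above the table); axes as the spinner's
- notch (a point): middle of the notch in the tub's rim, at rim height, 90 mm from the axis: the notch goes through the 4 mm wall, is about 36 mm wide and 18 mm deep, and has orange cheeks
- shaft_top (a point): tip (87 mm above the table) of the steel drive shaft on the tub's axis: 24 mm across, one flat 6.5 mm from the axis, top 12 mm tapering to half size. It stands on a drive plate whose top is 52 mm above the table. This point's x axis points from the axis to the flat, as an orange arrow on the plate does: at rest to the spinner's -y. It turns 2.5 rad as the bar is pulled, and back
- basket: loose mint slotted basket, 157 mm across, wall 70 mm high, 220 g; origin under its centre. Hub 34 mm across on its axis, with a bore from below, 27 mm across, 47 mm deep, with a flat 8 mm from the axis on the +x side, shown by orange marks on the +x side of rim and hub and the +x end of the grip. A ring 56 mm wide round the hub is free for bulbs
- basket_grip (a point): grasp point of the basket's dark upright bar grip, on its axis, 80 mm above its underside; axes as the basket's. Bar 14 mm thick (along y), 46 mm long (along x), from 52 to 92 mm up. Home: the basket's x within about 8 degrees of shaft_top's x, underside on the drive plate, this point 132 mm above the table; turned wrong it stays more than 10 mm higher
- lid: loose round lid, 192 mm across, clear centre in a grey ring, 180 g; origin under its centre. Its lowest 12 mm are a plug 168 mm across, tapering to 160 mm at its foot; the ring above it lies on the tub's rim. An orange key tab, 24 mm wide (16 mm at its foot), as deep as the plug, stands out at its +x edge, 80 to 106 mm from the axis
- lid_grip (a point): grasp point of the lid's orange upright bar grip, on its axis, 44 mm above its underside; axes as the lid's. Bar 14 mm thick (along y), 64 mm long (along x), from 18 to 54 mm up. Home: tab (+x) down in the notch, which leaves about 4 degrees either way, this point 192 mm above the table, lid level; with the tab on the rim it lies tilted
- pull_grip (a point): grasp point of the orange upright pull bar beside the tub: 95 mm above the table, 160 mm from the tub's axis. The bar is 18 mm thick along the pull, 40 mm wide across it, its top 112 mm above the table. It is pulled straight away from the tub, along the spinner's -y
- pull_bar (a joint): how far the pull bar is out, in m: 0 in, 0.055 at its stop. A spring draws it back (3 N at the start, 8.5 N at the stop)
- garlic_a_c (a point): centre of a loose garlic bulb: pinkish white, about 50 mm across and 51 mm high, 25 g, widest 20 mm above its foot; point half-way up. None if absent
- garlic_b_c (a point): centre of a loose garlic bulb: pinkish white, about 50 mm across and 51 mm high, 25 g, widest 20 mm above its foot; point half-way up. None if absent
- garlic_c_c (a point): centre of a loose garlic bulb: pinkish white, about 50 mm across and 51 mm high, 25 g, widest 20 mm above its foot; point half-way up. None if absent
- garlic_d_c (a point): centre of a loose garlic bulb: pinkish white, about 50 mm across and 51 mm high, 25 g, widest 20 mm above its foot; point half-way up. None if absent
- mushroom_p_c (a point): middle of a loose king oyster mushroom lying among the garlic (110x60x62 mm), to be left alone

How it is judged (in metres and radians):
On the way, in this order (a step that is already met when the one before it is completed fails the run):
1. the basket is fully home on the drive shaft (z of basket_grip in the frame of spinner below 0.136 m and horizontal distance between basket_grip and spinner below 0.008 m and angle between basket_grip's own z axis and vertical below 0.07 rad), for 0.2 s.
2. every garlic bulb is in the basket and the lid is home, its tab in the notch (all of step 1 and horizontal distance between each of garlic_a_c, garlic_b_c, garlic_c_c, garlic_d_c and basket_grip below 0.07 m and z of garlic_a_c in the frame of basket_grip between -0.075 and 0 m and z of garlic_b_c in the frame of basket_grip between -0.075 and 0 m and z of garlic_c_c in the frame of basket_grip between -0.075 and 0 m and z of garlic_d_c in the frame of basket_grip between -0.075 and 0 m and z of lid_grip in the frame of spinner below 0.1955 m and angle between lid_grip's own z axis and vertical below 0.03 rad and horizontal distance between lid_grip and spinner below 0.008 m and angle between the x axis of lid_grip and the x axis of spinner, either way round below 0.12 rad), for 0.3 s.
3. with the lid on, the bar is pulled out to its stop (all of step 2 and value of joint pull_bar above 0.051 m), for 0.05 s.
4. the bar is back in (value of joint pull_bar below 0.005 m and z of lid_grip in the frame of spinner below 0.1955 m and angle between lid_grip's own z axis and vertical below 0.03 rad and horizontal distance between lid_grip and spinner below 0.008 m and angle between the x axis of lid_grip and the x axis of spinner, either way round below 0.12 rad), for 0.1 s.
5. the bar is pulled out to its stop a second time (all of step 3), for 0.05 s.
At the end, for the whole second after the job is handed in: the basket is home on the shaft (within 4 mm of full depth, within 8 mm of the axis, upright), every bulb present is in the basket, the lid is level and home (within 3.5 mm of full depth, within 8 mm of the axis), the pull bar is back in (within 5 mm), all at rest (all of step 1 and all of step 4 and horizontal distance between each of garlic_a_c, garlic_b_c, garlic_c_c, garlic_d_c and basket_grip below 0.07 m and z of garlic_a_c in the frame of basket_grip between -0.075 and 0 m and z of garlic_b_c in the frame of basket_grip between -0.075 and 0 m and z of garlic_c_c in the frame of basket_grip between -0.075 and 0 m and z of garlic_d_c in the frame of basket_grip between -0.075 and 0 m and linear speed of each of basket, lid below 0.02 m/s); the robot touches nothing.
It fails at once if the loose mushroom was moved from its place by more than 5 cm (distance of mushroom_p_c from where it was at the start of the episode above 0.05 m).
Of garlic_a, garlic_b, garlic_c, garlic_d only 2 to 4 are there at a start; the rules pass over those that are not, and their reading is None.
At some moment in a run one of garlic_a, garlic_b, garlic_c, garlic_d may be knocked a few centimetres aside while the robot is not near it.
It also fails if it takes over 208 s, if anything falls off the work surface, if the arm or the gripper's body presses on something with over 40 N, if the wrist force passes 120 N, or if a joint passes its speed limit or range.

## Working session

There is one attempt and no reset: what is moved stays moved. The work goes in short steps, Python scripts to look and compute and a tool call to move; the robot and the scene stay as the last step left them, time stands still between calls to the robot, and variables do not carry over. Pictures are saved under pics/ and viewed, at most 15 in all, crops included, and the job is handed in when it is done.

Besides the shell and the picture viewer there is one more tool, called by a JSON object that holds its "api" and its "payload", one argument or row to a line. move_arm: Moves the arm, as the interface text tells. Its arguments: {"type":"object","properties":{"plan":{"type":"array","items":{"type":"array"}}},"required":["plan"]}

```bash
mkdir -p pics; ls; cat > h.py <<'E'
import numpy as np, cv2
from cell import status, cams, ctrl
from scipy.spatial.transform import Rotation as Ro
def snap(n,f):
    s=status.read_state(); im=cams.get_image(n); cv2.imwrite('pics/'+f+'.png',im); return im,s
def campose(n,s=None):
    p=cams.camera_params(n)
    if n!='wrist': return p,np.array(p['pose'])
    T=np.eye(4); T[:3,:3]=Ro.from_euler('xyz',s['tool_rot']).as_matrix(); T[:3,3]=s['eef_pos']
    return p,T@np.array(p['tool_from_camera'])
def ray(n,uv,s=None):
    p,T=campose(n,s); K=np.array(p['K']); 
    d=np.array([(uv[0]-K[0,2])/K[0,0],(uv[1]-K[1,2])/K[1,1]]); x=d.copy()
    for _ in range(20): x=d/(1+p['k1']*(x@x))
    return T[:3,3],T[:3,:3]@np.array([x[0],x[1],1])
def onz(n,uv,z,s=None):
    o,d=ray(n,uv,s); return (o+d*(z-o[2])/d[2])
def proj(n,P,s=None):
    p,T=campose(n,s); K=np.array(p['K']); c=np.linalg.inv(T)@np.append(P,1); x=c[:2]/c[2]; x=x*(1+p['k1']*(x@x))
    return K[:2,:2]@x+K[:2,2]
E
python3 - <<'E'
from h import *
s=status.read_state(); print(s)
for n in ('top','scene'):
    snap(n,n+'0'); print(n,cams.camera_params(n))
print(cams.camera_params('wrist'))
a=cv2.imread('pics/top0.png')
E
```

```text
pics
{'clock': 0.0, 'qpos': array([ 1.05219513,  0.6293369 ,  0.03843558,  1.51832116, -0.02701215,
        0.9963025 , -0.01999478]), 'qd': array([-0.00012364,  0.00166199, -0.00016737, -0.00137779, -0.00187771,
       -0.00038745, -0.00104707]), 'tau': array([ 5.29441386e-04, -5.63393569e+01,  1.22610502e+00, -1.93441504e+01,
        1.08525294e-02,  1.04482824e-02, -2.81357563e-05]), 'eef_pos': array([ 284.13727538, -583.94048713,  230.40992347]), 'tool_rot': array([-3.13974241e+00,  9.06139978e-06,  4.52806036e-01]), 'force': array([-0.29907411, -0.11375584, -0.19155024]), 'torque': array([-0.02460795,  0.04847907,  0.00870382]), 'gripper_force': 0.0, 'width': 85.47093907835185}
top {'K': array([[431.49966376,   0.        , 280.93342255],
       [  0.        , 431.49966376, 214.02593318],
       [  0.        ,   0.        ,   1.        ]]), 'k1': -0.003327467934065973, 'pose': array([[ 1.42297616e-02, -9.80830404e-01,  1.94343078e-01,
         3.33370929e+02],
       [-9.99898752e-01, -1.39615609e-02,  2.74976321e-03,
         2.65533469e+01],
       [ 1.62813651e-05, -1.94362530
[... 533 characters left out ...]
, -7.14048115e-01, -6.99851894e-01,
         7.62776385e+02],
       [ 0.00000000e+00,  0.00000000e+00,  0.00000000e+00,
         1.00000000e+00]])}
{'K': array([[289.75119023,   0.        , 281.65823906],
       [  0.        , 289.75119023, 210.67632309],
       [  0.        ,   0.        ,   1.        ]]), 'k1': -0.006248591719848916, 'tool_from_camera': array([[-3.89688801e-04, -9.55988804e-01, -2.93402889e-01,
         7.39672550e+01],
       [ 9.99999711e-01, -5.63945271e-04,  5.09322442e-04,
         1.04092168e-01],
       [-6.52369724e-04, -2.93402606e-01,  9.55988747e-01,
        -1.42895419e+02],
       [ 0.00000000e+00,  0.00000000e+00,  0.00000000e+00,
         1.00000000e+00]])}
```

View pics/top0.png

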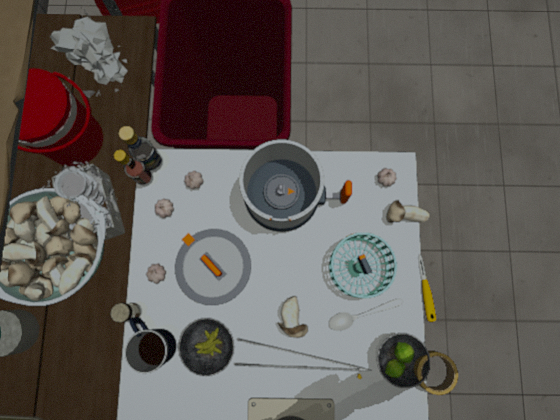

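View pics/scene0.png

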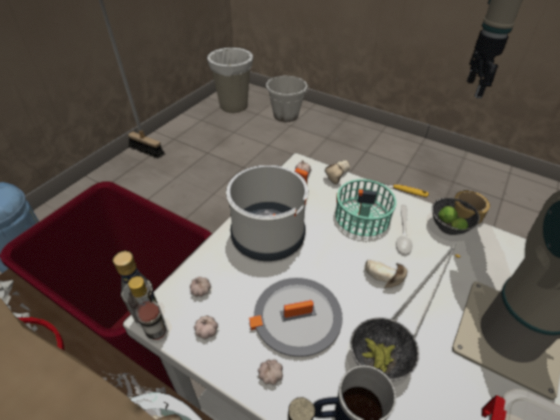

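Top view: tub (282,185) with pull bar (347,190), lid (212,266) with tab (188,239), basket (362,266), garlic at (194,180), (164,208), (156,272) and (387,177). Mushrooms are at (407,212) and (292,318).

```bash
python3 - <<'E'
from h import *
a=cv2.imread('pics/top0.png'); h=cv2.cvtColor(a,cv2.COLOR_BGR2HSV)
m=cv2.inRange(h,(4,150,90),(18,255,255))
n,l,st,c=cv2.connectedComponentsWithStats(m)
for i in range(1,n):
    if st[i,4]>=3 and c[i][0]>130 and c[i][1]>140:
        ys,xs=np.where(l==i); 
        r=cv2.minAreaRect(np.c_[xs,ys].astype(np.float32)); print(st[i],c[i].round(1),[np.round(q,1) for q in r])
crop=lambda x0,y0,x1,y1,k:cv2.resize(a[y0:y1,x0:x1],None,fx=k,fy=k,interpolation=cv2.INTER_CUBIC)
A=np.hstack([crop(235,135,365,235,3),crop(325,230,400,330,4)[:300,:300] if 0 else crop(325,230,400,305,4)])
B=np.hstack([crop(170,225,255,305,3)]); B=cv2.copyMakeBorder(B,0,300-B.shape[0] if B.shape[0]<300 else 0,0,A.shape[1]-B.shape[1],0)
cv2.imwrite('pics/c.png',np.vstack([A,B])); print(A.shape,B.shape)
E
```

```text
[345 181   7  15  98] [348.  188.1] [array([348., 188.]), array([14.,  6.]), np.float64(90.0)]
[288 189   6   5  13] [290.  190.8] [array([290.5, 191. ]), array([5., 4.]), np.float64(0.0)]
[183 234  11  12  79] [188.  239.1] [array([188., 239.]), array([8.5, 8.5]), np.float64(45.0)]
[201 255  20  21 135] [210.3 264.8] [array([210.7, 265.3]), array([25.6,  6.1]), np.float64(47.7)]
[359 255   6   5  14] [361.5 256.7] [array([361.7, 256.4]), array([3.1, 5.4]), np.float64(63.4)]
(300, 690, 3) (300, 690, 3)
```

View pics/c.png

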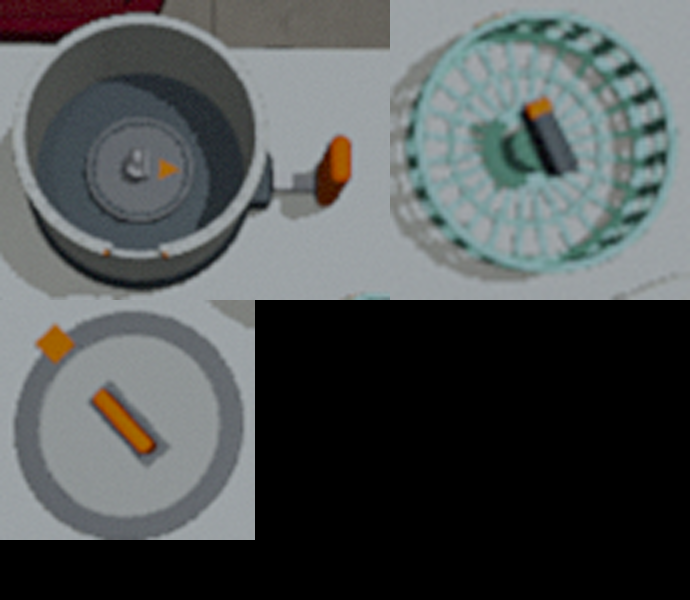

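```bash
python3 - <<'E'
from h import *
f=lambda nm,u,z:print(nm,onz('top',u,z).round(1))
f('notchL',(270.7,219),152);f('notchR',(289.3,219.3),152)
f('rimL',(239.8,180),160);f('rimR',(324.3,187),160);f('rimtop',(281,139.5),160);
f('bar',(348,188),105);f('arrow',(290.5,191),52);f('shaft',(280.5,188),87)
f('bask +x end',(361.7,256.8),92);f('bask -x end',(368.3,270),92)
f('bask rimL',(330,263),70);f('bask rimR',(394,263),70);f('rim t',(364,233.5),70);f('rim b',(364,297.5),70)
f('lid tab',(188,239),9);f('lid g',(210.5,265),54);f('g1',(201.5+1.5,256.5),54);f('g2',(219,275),54)
f('lid L',(175,266),18);f('lid R',(250.7,266),18);f('lid T',(213.5,229),18);f('lid B',(213.5,304.5),18)
for i,u in enumerate([(194,180),(164,208),(156,272),(387,177)]): f('g%d'%i,u,25)
f('mush',(408,212),25);f('mush2',(292,318),25)
for i,u in enumerate([(200,287),(206,327),(270,372),(303,170)]): print('s',onz('scene',u,25).round(1))
# garlic mask
a=cv2.imread('pics/top0.png')
for x,y in [(194,180),(164,208),(156,272),(387,177)]:
    p=a[y-14:y+15,x-14:x+15].astype(int); m=((p[:,:,2]-p[:,:,1])>8).astype(np.uint8)
    n,l,st,c=cv2.connectedComponentsWithStats(m); i=1+np.argmax(st[1:,4]); print(st[i],c[i].round(1)+[x-14,y-14],onz('top',c[i]+[x-14,y-14],25).round(1))
E
```

```text
notchL [510.5  52.1 152. ]
notchR [510.4  10.3 152. ]
rimL [598.  123.6 160. ]
rimR [584.3 -68.  160. ]
rimtop [696.3  31.5 160. ]
bar [ 597.3 -130.1  105. ]
arrow [601.4   6.3  52. ]
shaft [599.7  31.4  87. ]
bask +x end [ 434.4 -161.7   92. ]
bask -x end [ 403.8 -176.4   92. ]
bask rimL [420.7 -89.6  70. ]
bask rimR [ 422.9 -242.7   70. ]
rim t [ 493.2 -172.6   70. ]
rim b [ 340.8 -169.1   70. ]
lid tab [482.  266.7   9. ]
lid g [413.1 198.6  54. ]
g1 [433.5 217.9  54. ]
g2 [389.3 177.   54. ]
lid L [412.  293.5  18. ]
lid R [414.8 103.6  18. ]
lid T [507.4 201.1  18. ]
lid B [318.9 192.7  18. ]
g0 [634.1 256.3  25. ]
g1 [558.8 329.1  25. ]
g2 [396.  338.1  25. ]
g3 [ 649.3 -244.4   25. ]
mush [ 557.3 -295.    25. ]
mush2 [289.6  -1.1  25. ]
s [632.  262.5  25. ]
s [557.1 333.1  25. ]
s [393.1 342.9  25. ]
s [ 643.1 -232.1   25. ]
[  5   5  16  17 177] [192.8 179.1] [636.5 259.4  25. ]
[  5   5  18  18 200] [163.  207.9] [559.1 331.7  25. ]
[  5   6  18  18 210] [155.7 272.2] [395.4 338.9  25. ]
[  5   6  18  16 184] [386.6 176.1] [ 651.8 -243.5   25. ]
```

{"api": "move_arm", "payload": {
  "plan": [
    [[13, 42, 0], [0, 0, 10.5], 1],
    [[13, 42, 0], [0, 0, 10.5], 1],
    [[13, 42, 0], [0, 0, 10.5], 1],
    [[13, 42, 0], [0, 0, 10.5], 1],
    [[13, 42, 0], [0, 0, 10.5], 1],
    [[13, 42, 0], [0, 0, 10.5], 1],
    [[13, 42, 0], [0, 0, 10.5], 1],
    [[13, 42, 0], [0, 0, 10.5], 1],
    [[13, 40, 0], [0, 0, 10.5], 1],
    [[13, 40, 0], [0, 0, 10.5], 1]
  ]
}}

```text
clock: 1.35
eef_pos: [414.5, -167.2, 231.3]
tool_rot: [-3.141, -0.0, 2.291]
force: [-0.1, -1.2, -0.1]
width: 85.2
gripper_force: 0.0
```

{"api": "move_arm", "payload": {
  "plan": [
    [[0, 0, 0], [0, 0, 10.5], 1],
    [[0, 0, 0], [0, 0, 10.5], 1],
    [[0, 0, 0], [0, 0, 10.5], 1],
    [[0, 0, 0], [0, 0, 10.5], 1],
    [[0, 0, 0], [0, 0, 10.5], 1],
    [[0, 0, 0], [0, 0, 10.5], 1],
    [[0, 0, 0], [0, 0, 10.5], 1],
    [[0, 0, 0], [0, 0, 0], 1],
    [[0, 0, 0], [0, 0, 0], 1]
  ]
}}

```text
clock: 2.48
eef_pos: [414.2, -168.6, 231.2]
tool_rot: [3.141, -0.0, -2.718]
force: [0.3, -0.3, -0.5]
width: 85.5
gripper_force: 0.0
```

```bash
python3 - <<'E'
from h import *
im,s=snap('wrist','w1'); print(s['clock'],s['qpos'].round(2),s['eef_pos'].round(1),np.degrees(s['tool_rot']).round(1))
cv2.imwrite('pics/w1.png',im)
E
```

```text
2.475 [ 0.94  0.45 -0.86  2.04  0.46  0.85  1.81] [ 414.2 -168.6  231.2] [ 180.    -0.  -155.7]
```

View pics/w1.png

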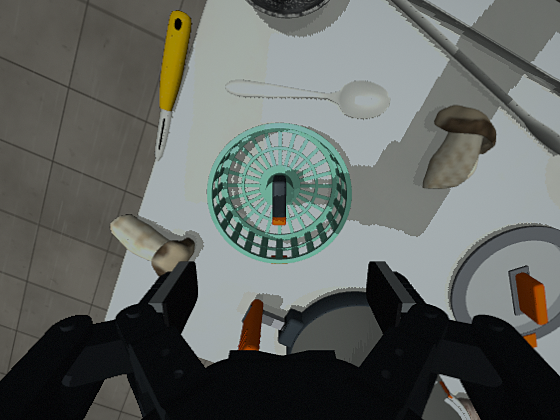

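Wrist view: the basket grip runs from (279,173) to (279,224), with its orange end at the bottom, and is aligned with the tool axis.

```bash
python3 - <<'E'
from h import *
s=status.read_state(); im=cv2.imread('pics/w1.png').astype(int)
p=im[150:240,255:310]; dark=(p.sum(2)<150)
h=cv2.cvtColor(im.astype(np.uint8),cv2.COLOR_BGR2HSV)[150:240,255:310]; o=cv2.inRange(h,(4,150,90),(18,255,255))>0
m=(dark|o).astype(np.uint8); n,l,st,c=cv2.connectedComponentsWithStats(m); i=1+np.argmax(st[1:,4]); print(st[i],c[i]+[255,150])
ys,xs=np.where(l==i); print(cv2.minAreaRect(np.c_[xs+255,ys+150].astype(np.float32)))
for z in (92,): print(onz('wrist',(279,173),z,s).round(1),onz('wrist',(279,218),z,s).round(1),onz('wrist',(279,224),z,s).round(1))
for u in ((208,190),(352,190),(280,125),(280,263)): print(onz('wrist',u,70,s).round(1))
E
```

```text
[ 16  24  22  51 574] [279.67944251 200.25087108]
((281.9015197753906, 198.96951293945312), (50.14032745361328, 20.8429012298584), 88.75463104248047)
[ 390.1 -182.7   92. ] [ 432.4 -163.7   92. ] [ 438.4 -161.1   92. ]
[ 441.6 -243.4   70. ]
[ 378.  -102.4   70. ]
[ 348.7 -200.3   70. ]
[ 488.9 -137.4   70. ]
```

{"api": "move_arm", "payload": {
  "plan": [
    [[3, -1, -40], [0, 0, 0], 1],
    [[0, 0, -45], [0, 0, 0], 1],
    [[0, 0, -45], [0, 0, 0], 1],
    [[0, 0, -39], [0, 0, 0], 1],
    [[0, 0, 0], [0, 0, 0], 1],
    [[0, 0, 0], [0, 0, 0], 0],
    [[0, 0, 0], [0, 0, 0], 0],
    [[0, 0, 0], [0, 0, 0], 0],
    [[0, 0, 0], [0, 0, 0], 0],
    [[0, 0, 0], [0, 0, 0], 0]
  ]
}}

```text
clock: 3.78
eef_pos: [417.7, -169.9, 63.1]
tool_rot: [-3.14, 0.0, -2.716]
force: [0.1, -0.0, 7.6]
width: 13.3
gripper_force: 59.3
```

{"api": "move_arm", "payload": {
  "plan": [
    [[0, 0, 10], [0, 0, 0], 0],
    [[0, 0, 40], [0, 0, 0], 0],
    [[0, 0, 60], [0, 0, 0], 0],
    [[0, 0, 60], [0, 0, 0], 0],
    [[0, 0, 40], [0, 0, 0], 0],
    [[0, 0, 0], [0, 0, 0], 0],
    [[0, 0, 0], [0, 0, 0], 0]
  ]
}}

```text
clock: 4.65
eef_pos: [416.2, -169.6, 271.7]
tool_rot: [3.141, -0.002, -2.715]
force: [-0.2, 1.1, -1.8]
width: 13.5
gripper_force: 58.9
```

{"api": "move_arm", "payload": {
  "plan": [
    [[18, 20, 0], [0, 0, -10.4], 0],
    [[18, 20, 0], [0, 0, -10.4], 0],
    [[18, 20, 0], [0, 0, -10.4], 0],
    [[18, 20, 0], [0, 0, -10.4], 0],
    [[18, 20, 0], [0, 0, -10.4], 0],
    [[18, 20, 0], [0, 0, -10.4], 0],
    [[18, 20, 0], [0, 0, -10.4], 0],
    [[18, 20, 0], [0, 0, -10.4], 0],
    [[18, 20, 0], [0, 0, -10.4], 0],
    [[18, 20, 0], [0, 0, -10.4], 0]
  ]
}}

```text
clock: 5.9
eef_pos: [596.5, 31.1, 269.7]
tool_rot: [-3.136, -0.0, 1.748]
force: [-0.2, -0.4, -1.9]
width: 12.9
gripper_force: 58.9
```

{"api": "move_arm", "payload": {
  "plan": [
    [[4, 0, 0], [0, 0, -10.4], 0],
    [[0, 0, 0], [0, 0, 0], 0],
    [[0, 0, 0], [0, 0, 0], 0],
    [[0, 0, 0], [0, 0, 0], 0]
  ]
}}

```text
clock: 6.4
eef_pos: [600.9, 30.0, 271.9]
tool_rot: [-3.141, 0.0, 1.573]
force: [-0.2, -0.4, -1.2]
width: 13.2
gripper_force: 58.9
```

```bash
python3 - <<'E'
from h import *
im,s=snap('wrist','w2'); print(s['clock'],s['qpos'].round(2),s['eef_pos'].round(1),np.degrees(s['tool_rot']).round(1))
t,_=snap('scene','s2'); k,_=snap('top','t2')
cv2.imwrite('pics/m2.png',np.hstack([cv2.resize(im,(400,300)),cv2.resize(k[110:260,190:390],(400,300))]))
E
```

```text
6.4 [ 0.12  0.53 -0.34  1.6   0.2   1.04 -0.28] [600.9  30.  271.9] [-179.9    0.    90.1]
```

View pics/m2.png

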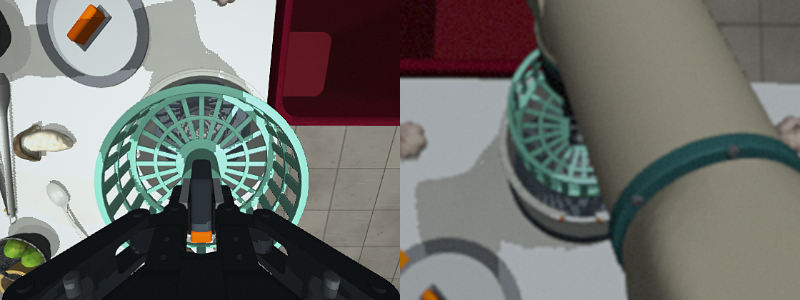

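{"api": "move_arm", "payload": {
  "plan": [
    [[0, 0, -35], [0, 0, 0], 0],
    [[0, 0, -35], [0, 0, 0], 0],
    [[0, 0, -30], [0, 0, 0], 0],
    [[0, 0, -12], [0, 0, 0], 0],
    [[0, 0, -5], [0, 0, 0], 0],
    [[0, 0, -5], [0, 0, 0], 0],
    [[0, 0, -5], [0, 0, 0], 0]
  ]
}}

```text
clock: 7.42
eef_pos: [602.1, 30.6, 146.0]
tool_rot: [3.14, -0.0, 1.572]
force: [0.2, 0.1, -2.5]
width: 13.1
gripper_force: 58.9
```

{"api": "move_arm", "payload": {
  "plan": [
    [[0, 0, -5], [0, 0, 0], 0],
    [[0, 0, -5], [0, 0, 0], 0],
    [[0, 0, -5], [0, 0, 0], 0],
    [[0, 0, -5], [0, 0, 0], 0]
  ]
}}

```text
clock: 7.92
eef_pos: [602.0, 31.2, 125.2]
tool_rot: [3.14, -0.001, 1.572]
force: [0.2, 3.0, -0.2]
width: 13.0
gripper_force: 59.1
```

{"api": "move_arm", "payload": {
  "plan": [
    [[0, 0.5, -5], [0, 0, 0], 0],
    [[0, 0.5, -4], [0, 0, 0], 0],
    [[0, 0, -2], [0, 0, 0], 0],
    [[0, 0, 0], [0, 0, 0], 0]
  ]
}}

```text
clock: 8.43
eef_pos: [602.0, 31.5, 115.1]
tool_rot: [3.14, 0.0, 1.572]
force: [-0.1, 0.9, 4.0]
width: 12.9
gripper_force: 59.8
```

{"api": "move_arm", "payload": {
  "plan": [
    [[0, 0, 0], [0, 0, 0], 0.6],
    [[0, 0, 0], [0, 0, 0], 0.6],
    [[0, 0, 10], [0, 0, 0], 0.7],
    [[0, 0, 40], [0, 0, 0], 0.7],
    [[0, 0, 50], [0, 0, 0], 0.8],
    [[0, 0, 40], [0, 0, 0], 1],
    [[10, -55, 0], [0, 0, 0], 1],
    [[10, -55, 0], [0, 0, 0], 1],
    [[10, -55, 0], [0, 0, 0], 1],
    [[10, -55, 0], [0, 0, 0], 1]
  ]
}}

```text
clock: 9.68
eef_pos: [641.4, -190.3, 255.1]
tool_rot: [3.141, 0.0, 1.572]
force: [0.6, 0.3, 0.3]
width: 85.4
gripper_force: 0.0
```

{"api": "move_arm", "payload": {
  "plan": [
    [[9, -55, -40], [0, 0, 0], 1],
    [[0, 0, -40], [0, 0, 0], 1],
    [[0, 0, 0], [0, 0, 0], 1],
    [[0, 0, 0], [0, 0, 0], 1]
  ]
}}

```text
clock: 10.18
eef_pos: [650.8, -237.5, 179.7]
tool_rot: [3.139, -0.0, 1.573]
force: [1.0, 0.1, 0.4]
width: 85.4
gripper_force: 0.0
```

```bash
cat >> h.py <<'E'
def gar(im,n,c,s=None,r=60,z=22):
    """garlic blob nearest to pixel c"""
    p=cv2.GaussianBlur(im,(3,3),0).astype(int); m=((p[:,:,2]-p[:,:,1])>8).astype(np.uint8)
    hs=cv2.cvtColor(im,cv2.COLOR_BGR2HSV); m[(hs[:,:,1]>110)]=0
    m=cv2.morphologyEx(m,cv2.MORPH_CLOSE,np.ones((5,5))); N,l,st,ce=cv2.connectedComponentsWithStats(m)
    for i in range(1,N):
        if st[i,4]>80 and np.hypot(*(ce[i]-c))<r:
            b=st[i]; mid=np.array([b[0]+b[2]/2,b[1]+b[3]/2]); print(n,b,mid,onz(n,mid,z,s).round(1))
E
python3 - <<'E'
from h import *
im,s=snap('wrist','w3'); print(s['clock'],s['eef_pos'].round(1),np.degrees(s['tool_rot']).round(1),proj('wrist',(651,-243,22),s))
gar(im,'wrist',proj('wrist',(651,-243,22),s),s,80)
k,_=snap('top','t3')
for P in ((636,259),(559,332),(395,339)): gar(k,'top',proj('top',(*P,25)),None,30,25)
cv2.imwrite('pics/m3.png',np.hstack([cv2.resize(im,(400,300)),cv2.resize(k[110:260,190:390],(400,300))]))
E
```

```text
10.175 [ 650.8 -237.5  179.7] [179.9  -0.   90.1] [282.22026379 199.54947357]
wrist [ 262  179   43   44 1366] [283.5 201. ] [ 652.4 -244.6   22. ]
top [185 172  17  16 191] [193.5 180. ] [634.1 257.5  25. ]
top [155 200  17  17 207] [163.5 208.5] [557.5 330.3  25. ]
top [148 265  17  17 213] [156.5 273.5] [392.3 336.6  25. ]
```

View pics/m3.png

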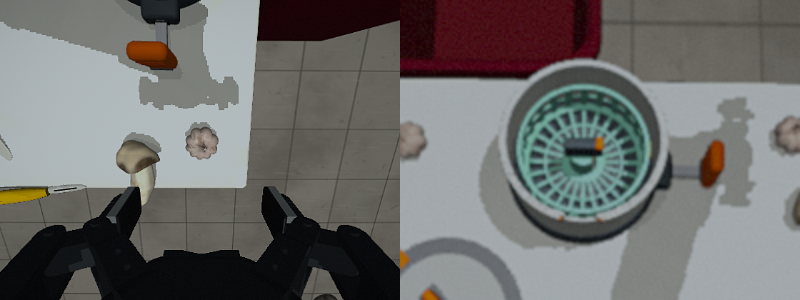

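Garlic at wrist (283,201) with a clear gap to the mushroom, and the basket sits home in the tub.

{"api": "move_arm", "payload": {
  "plan": [
    [[2, -7, -50], [0, 0, 0], 1],
    [[0, 0, -50], [0, 0, 0], 1],
    [[0, 0, -45], [0, 0, 0], 1],
    [[0, 0, -30], [0, 0, 0], 1],
    [[0, 0, 0], [0, 0, 0], 1],
    [[0, 0, 0], [0, 0, 0], 0],
    [[0, 0, 0], [0, 0, 0], 0],
    [[0, 0, 0], [0, 0, 0], 0],
    [[0, 0, 0], [0, 0, 0], 0],
    [[0, 0, 20], [0, 0, 0], 0]
  ]
}}

```text
clock: 11.52
eef_pos: [651.0, -245.5, 23.5]
tool_rot: [-3.14, -0.0, 1.572]
force: [0.3, -0.8, -1.1]
width: 46.2
gripper_force: 61.6
```

{"api": "move_arm", "payload": {
  "plan": [
    [[0, 0, 60], [0, 0, 0], 0],
    [[0, 0, 60], [0, 0, 0], 0],
    [[0, 0, 60], [0, 0, 0], 0],
    [[-12, 40, 20], [0, 0, 0], 0],
    [[-12, 50, 0], [0, 0, 0], 0],
    [[-12, 50, 0], [0, 0, 0], 0],
    [[-14, 50, 0], [0, 0, 0], 0],
    [[0, 40, 0], [0, 0, 0], 0],
    [[0, 0, 0], [0, 0, 0], 0]
  ]
}}

```text
clock: 12.65
eef_pos: [601.8, -10.3, 225.1]
tool_rot: [3.139, -0.003, 1.579]
force: [-1.1, -0.5, -0.4]
width: 45.7
gripper_force: 61.6
```

{"api": "move_arm", "payload": {
  "plan": [
    [[0, -3, -40], [0, 0, 0], 0],
    [[0, 0, -40], [0, 0, 0], 0],
    [[0, 0, -30], [0, 0, 0], 0],
    [[0, 0, -22], [0, 0, 0], 0],
    [[0, 0, 0], [0, 0, 0], 0],
    [[0, 0, 0], [0, 0, 0], 0.75],
    [[0, 0, 0], [0, 0, 0], 0.75],
    [[0, 0, 40], [0, 0, 0], 0.75],
    [[0, 0, 50], [0, 0, 0], 0.75],
    [[0, 0, 40], [0, 0, 0], 1]
  ]
}}

```text
clock: 13.9
eef_pos: [602.4, -18.8, 224.0]
tool_rot: [3.138, 0.0, 1.571]
force: [0.6, -1.1, -0.2]
width: 80.2
gripper_force: 0.0
```

{"api": "move_arm", "payload": {
  "plan": [
    [[6, 50, 0], [0, 0, 0], 1],
    [[6, 50, 0], [0, 0, 0], 1],
    [[6, 50, 0], [0, 0, 0], 1],
    [[6, 50, 0], [0, 0, 0], 1],
    [[6, 50, -20], [0, 0, 0], 1],
    [[3, 21, -25], [0, 0, 0], 1],
    [[0, 0, 0], [0, 0, 0], 1],
    [[0, 0, 0], [0, 0, 0], 1]
  ]
}}

```text
clock: 14.9
eef_pos: [635.5, 250.9, 177.1]
tool_rot: [3.14, 0.001, 1.57]
force: [0.3, -0.6, 0.6]
width: 85.7
gripper_force: 0.0
```

```bash
python3 - <<'E'
from h import *
im,s=snap('wrist','w4'); print(s['clock'],s['eef_pos'].round(1),np.degrees(s['tool_rot']).round(1))
c=proj('wrist',(635,258,22),s); print(c)
gar(im,'wrist',c,s,100)
k,_=snap('top','t4')
for P in ((559,332),(395,339)): gar(k,'top',proj('top',(*P,25)),None,40,25)
cv2.imwrite('pics/m4.png',np.hstack([cv2.resize(im,(400,300)),cv2.resize(k[110:260,190:390],(400,300))]))
E
```

```text
14.9 [635.5 250.9 177.1] [179.9   0.   90. ]
[281.57258414 188.41650012]
wrist [ 261  165   45   45 1458] [283.5 187.5] [637. 259.  22.]
```

View pics/m4.png

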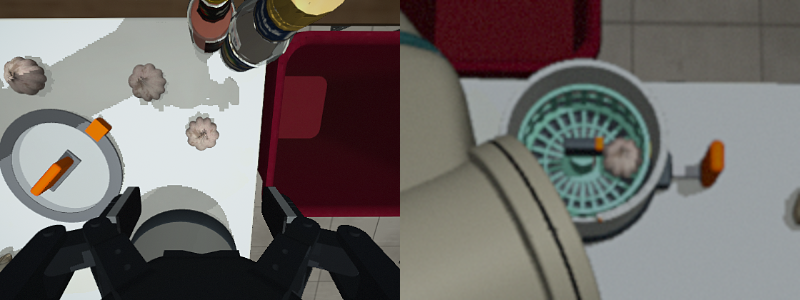

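```bash
python3 - <<'E'
from h import *
print(onz('scene',(152,338),0).round(0),onz('scene',(138,325),0).round(0))
# caps: triangulate (top (126,133)/(121,156) ; scene (125,262)/(137,286))
for a,b in (((126,133),(125,262)),((121,156),(137,286))):
    o1,d1=ray('top',a);o2,d2=ray('scene',b)
    t=np.linalg.lstsq(np.c_[d1,-d2],o2-o1,rcond=None)[0]; print((o1+t[0]*d1).round(0),(o2+t[1]*d2).round(0))
im=cv2.imread('pics/w4.png'); s=status.read_state()
for c in ((206,115),(36,105)): gar(im,'wrist',c,s,40)
E
```

```text
[648. 405.   0.] [695. 399.   0.]
[692. 376. 200.] [687. 374. 197.]
[646. 392. 176.] [645. 392. 175.]
wrist [ 181   90   50   50 1706] [206. 115.] [561.7 331.3  22. ]
wrist [   6   81   56   50 1924] [ 34. 106.] [394.7 340.3  22. ]
```

{"api": "move_arm", "payload": {
  "plan": [
    [[1, 8, 0], [0, 0, 10], 1],
    [[0, 0, 0], [0, 0, 10], 1],
    [[0, 0, 0], [0, 0, 10], 1],
    [[0, 0, 0], [0, 0, 10], 1],
    [[0, 0, 0], [0, 0, 10], 1],
    [[0, 0, 0], [0, 0, 10], 1],
    [[0, 0, 0], [0, 0, 10], 1],
    [[0, 0, -30], [0, 0, 10], 1],
    [[0, 0, -30], [0, 0, 10], 1],
    [[0, 0, 0], [0, 0, 0], 1]
  ]
}}

```text
clock: 16.25
eef_pos: [635.1, 257.6, 114.4]
tool_rot: [-3.139, -0.003, 3.138]
force: [-0.3, 0.1, -0.2]
width: 85.3
gripper_force: 0.0
```

{"api": "move_arm", "payload": {
  "plan": [
    [[0, 0, -40], [0, 0, 0], 1],
    [[0, 0, -40], [0, 0, 0], 1],
    [[0, 0, -32], [0, 0, 0], 1],
    [[0, 0, 0], [0, 0, 0], 1],
    [[0, 0, 0], [0, 0, 0], 0],
    [[0, 0, 0], [0, 0, 0], 0],
    [[0, 0, 0], [0, 0, 0], 0],
    [[0, 0, 0], [0, 0, 0], 0],
    [[0, 0, 20], [0, 0, 0], 0],
    [[0, 0, 60], [0, 0, 0], 0]
  ]
}}

```text
clock: 17.5
eef_pos: [633.9, 258.9, 83.1]
tool_rot: [-3.139, -0.005, -3.141]
force: [0.5, 0.1, 0.4]
width: 46.8
gripper_force: 61.7
```

{"api": "move_arm", "payload": {
  "plan": [
    [[0, 0, 60], [0, 0, 0], 0],
    [[0, 0, 60], [0, 0, 0], 0],
    [[2, -47, 22], [0, 0, 0], 0],
    [[2, -45, 0], [0, 0, 0], 0],
    [[2, -45, 0], [0, 0, 0], 0],
    [[2, -45, 0], [0, 0, 0], 0],
    [[2, -45, 0], [0, 0, 0], 0],
    [[0, 0, 0], [0, 0, 0], 0],
    [[0, 0, 0], [0, 0, 0], 0]
  ]
}}

```text
clock: 18.62
eef_pos: [645.6, 34.1, 227.2]
tool_rot: [3.141, 0.001, -3.141]
force: [-0.1, 1.4, 0.6]
width: 46.6
gripper_force: 61.7
```

{"api": "move_arm", "payload": {
  "plan": [
    [[1, -2, -40], [0, 0, 0], 0],
    [[0, 0, -40], [0, 0, 0], 0],
    [[0, 0, -30], [0, 0, 0], 0],
    [[0, 0, -24], [0, 0, 0], 0],
    [[0, 0, 0], [0, 0, 0], 0],
    [[0, 0, 0], [0, 0, 0], 0.75],
    [[0, 0, 0], [0, 0, 0], 0.75],
    [[0, 0, 40], [0, 0, 0], 0.75],
    [[0, 0, 50], [0, 0, 0], 0.75],
    [[0, 0, 40], [0, 0, 0], 1]
  ]
}}

```text
clock: 19.88
eef_pos: [647.3, 32.0, 225.2]
tool_rot: [3.141, 0.003, -3.141]
force: [0.6, 0.2, -0.2]
width: 79.9
gripper_force: 0.0
```

{"api": "move_arm", "payload": {
  "plan": [
    [[-14, 50, 0], [0, 0, 0], 1],
    [[-14, 50, 0], [0, 0, 0], 1],
    [[-14, 50, 0], [0, 0, 0], 1],
    [[-14, 50, 0], [0, 0, 0], 1],
    [[-14, 50, -25], [0, 0, 0], 1],
    [[-15, 49, -25], [0, 0, 0], 1],
    [[0, 0, 0], [0, 0, 0], 1],
    [[0, 0, 0], [0, 0, 0], 1]
  ]
}}

```text
clock: 20.88
eef_pos: [562.1, 330.3, 172.7]
tool_rot: [-3.141, 0.001, -3.141]
force: [0.7, 0.2, 0.5]
width: 85.4
gripper_force: 0.0
```

```bash
python3 - <<'E'
from h import *
im,s=snap('wrist','w5'); print(s['clock'],s['eef_pos'].round(1),np.degrees(s['tool_rot']).round(1),s['qpos'].round(2))
c=proj('wrist',(561.5,331,22),s); print(c)
gar(im,'wrist',c,s,100)
k,_=snap('top','t5')
cv2.imwrite('pics/m5.png',np.hstack([cv2.resize(im,(400,300)),cv2.resize(k[110:260,190:390],(400,300))]))
E
```

```text
20.875 [562.1 330.3 172.7] [-1.800e+02  1.000e-01 -1.799e+02] [-0.18  0.78 -0.7   1.56  0.57  1.01  0.52]
[283.01579508 196.76137438]
wrist [365 159  27  94 621] [378.5 206. ] [571.4 431.7  22. ]
wrist [ 261  173   45   46 1429] [283.5 196. ] [560.7 331.5  22. ]
wrist [318 249  34  82 662] [335. 290.] [672.5 391.3  22. ]
```

View pics/m5.png

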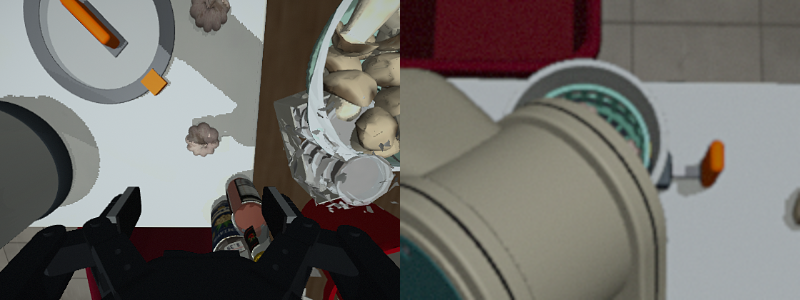

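{"api": "move_arm", "payload": {
  "plan": [
    [[-1, 1, -45], [0, 0, 0], 0.85],
    [[0, 0, -50], [0, 0, 0], 0.85],
    [[0, 0, -45], [0, 0, 0], 0.85],
    [[0, 0, -29], [0, 0, 0], 0.85],
    [[0, 0, 0], [0, 0, 0], 0.85],
    [[0, 0, 0], [0, 0, 0], 0],
    [[0, 0, 0], [0, 0, 0], 0],
    [[0, 0, 0], [0, 0, 0], 0],
    [[0, 0, 0], [0, 0, 0], 0],
    [[0, 0, 20], [0, 0, 0], 0]
  ]
}}

```text
clock: 22.22
eef_pos: [560.4, 330.9, 23.6]
tool_rot: [-3.141, -0.001, -3.141]
force: [-0.4, 0.0, -0.5]
width: 46.4
gripper_force: 61.7
```

{"api": "move_arm", "payload": {
  "plan": [
    [[0, 0, 60], [0, 0, 0], 0],
    [[0, 0, 60], [0, 0, 0], 0],
    [[0, 0, 60], [0, 0, 0], 0],
    [[0, -49, 22], [0, 0, 0], 0],
    [[0, -50, 0], [0, 0, 0], 0],
    [[0, -50, 0], [0, 0, 0], 0],
    [[-1, -50, 0], [0, 0, 0], 0],
    [[-1, -50, 0], [0, 0, 0], 0],
    [[-1, -50, 0], [0, 0, 0], 0],
    [[0, 0, 0], [0, 0, 0], 0]
  ]
}}

```text
clock: 23.48
eef_pos: [557.6, 26.7, 225.8]
tool_rot: [-3.138, 0.0, 3.134]
force: [0.0, 0.5, 0.0]
width: 46.5
gripper_force: 61.7
```

```bash
python3 - <<'E'
from h import *
im,s=snap('wrist','w6'); print(s['eef_pos'].round(1))
k,_=snap('scene','s6')
cv2.imwrite('pics/m6.png',np.hstack([cv2.resize(im,(400,300)),cv2.resize(k[130:270,190:377],(400,300))]))
E
```

```text
[557.6  26.7 225.8]
```

View pics/m6.png

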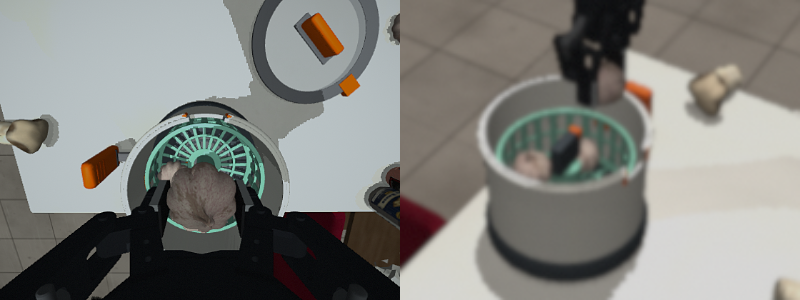

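The near (-x) part of the basket is free; two bulbs lie on the far side.

{"api": "move_arm", "payload": {
  "plan": [
    [[0, 3, -40], [0, 0, 0], 0],
    [[0, 0, -40], [0, 0, 0], 0],
    [[0, 0, -30], [0, 0, 0], 0],
    [[0, 0, -23], [0, 0, 0], 0],
    [[0, 0, 0], [0, 0, 0], 0],
    [[0, 0, 0], [0, 0, 0], 0.75],
    [[0, 0, 0], [0, 0, 0], 0.75],
    [[0, 0, 40], [0, 0, 0], 0.75],
    [[0, 0, 50], [0, 0, 0], 0.75],
    [[0, 0, 40], [0, 0, 0], 1]
  ]
}}

```text
clock: 24.82
eef_pos: [557.9, 36.7, 224.9]
tool_rot: [3.14, 0.003, -3.14]
force: [0.2, -1.3, -0.3]
width: 79.8
gripper_force: 0.0
```

{"api": "move_arm", "payload": {
  "plan": [
    [[-27, 50, 0], [0, 0, 0], 1],
    [[-27, 50, 0], [0, 0, 0], 1],
    [[-27, 50, 0], [0, 0, 0], 1],
    [[-27, 50, 0], [0, 0, 0], 1],
    [[-27, 50, 0], [0, 0, 0], 1],
    [[-28, 55, -40], [0, 0, 0], 1],
    [[0, 0, -10], [0, 0, 0], 1],
    [[0, 0, 0], [0, 0, 0], 1],
    [[0, 0, 0], [0, 0, 0], 1]
  ]
}}

```text
clock: 25.95
eef_pos: [400.0, 331.1, 178.6]
tool_rot: [3.142, 0.001, 3.14]
force: [0.3, 1.2, 0.2]
width: 85.5
gripper_force: 0.0
```

```bash
python3 - <<'E'
from h import *
im,s=snap('wrist','w7'); print(s['clock'],s['eef_pos'].round(1),np.degrees(s['tool_rot']).round(1),s['qpos'].round(2))
c=proj('wrist',(394.7,340,22),s); print(c)
gar(im,'wrist',c,s,100)
h=cv2.cvtColor(im,cv2.COLOR_BGR2HSV); m=cv2.inRange(h,(4,150,90),(18,255,255))
n,l,st,c=cv2.connectedComponentsWithStats(m)
for i in range(1,n):
    if st[i,4]>30: print(st[i],c[i].round(1))
k,_=snap('top','t7')
E
```

```text
25.95 [400.  331.1 178.6] [1.800e+02 1.000e-01 1.799e+02] [-0.26  0.61 -0.74  1.92  0.55  0.82  0.27]
[290.70503601 191.04797015]
wrist [372 109  22 100 521] [383. 159.] [361.2 434.4  22. ]
wrist [360 144  12  31 148] [366.  159.5] [361.7 417.   22. ]
wrist [ 269  173   44   40 1144] [291. 193.] [396.8 340.3  22. ]
wrist [369 220  15  24 152] [376.5 232. ] [441.3 435.2  22. ]
[120 192  57  49 825] [147.8 215.9]
[210 250  30  26 420] [224.4 262.5]
```

{"api": "move_arm", "payload": {
  "plan": [
    [[-3, 9, -45], [0, 0, 0], 0.9],
    [[0, 0, -50], [0, 0, 0], 0.9],
    [[0, 0, -45], [0, 0, 0], 0.9],
    [[0, 0, -34], [0, 0, 0], 0.9],
    [[0, 0, 0], [0, 0, 0], 0.9],
    [[0, 0, 0], [0, 0, 0], 0],
    [[0, 0, 0], [0, 0, 0], 0],
    [[0, 0, 0], [0, 0, 0], 0],
    [[0, 0, 0], [0, 0, 0], 0],
    [[0, 0, 20], [0, 0, 0], 0]
  ]
}}

```text
clock: 27.3
eef_pos: [395.8, 340.5, 24.5]
tool_rot: [-3.141, -0.0, -3.141]
force: [0.3, -0.1, -0.2]
width: 45.4
gripper_force: 61.2
```

{"api": "move_arm", "payload": {
  "plan": [
    [[0, 0, 60], [0, 0, 0], 0],
    [[0, 0, 60], [0, 0, 0], 0],
    [[0, 0, 60], [0, 0, -10], 0],
    [[29, -37, 42], [0, 0, -10], 0],
    [[29, -37, 0], [0, 0, -10], 0],
    [[29, -38, 0], [0, 0, -10], 0],
    [[29, -38, 0], [0, 0, -10], 0],
    [[30, -38, 0], [0, 0, -10], 0],
    [[30, -38, 0], [0, 0, -10], 0],
    [[30, -38, 0], [0, 0, -10], 0]
  ]
}}

```text
clock: 28.55
eef_pos: [602.2, 75.9, 246.8]
tool_rot: [3.14, -0.0, 1.74]
force: [0.5, 0.3, 0.0]
width: 44.7
gripper_force: 61.4
```

{"api": "move_arm", "payload": {
  "plan": [
    [[0, 0, 0], [0, 0, -10], 0],
    [[0, 0, 0], [0, 0, 0], 0],
    [[0, 0, 0], [0, 0, 0], 0],
    [[0, 0, 0], [0, 0, 0], 0]
  ]
}}

```text
clock: 29.05
eef_pos: [601.2, 78.1, 245.9]
tool_rot: [3.141, -0.0, 1.574]
force: [0.3, -0.4, 0.2]
width: 45.0
gripper_force: 61.4
```

```bash
python3 - <<'E'
from h import *
im,s=snap('wrist','w8'); print(s['eef_pos'].round(1))
k,_=snap('scene','s8')
cv2.imwrite('pics/m8.png',np.hstack([cv2.resize(im,(400,300)),cv2.resize(k[130:270,190:377],(400,300))]))
E
```

```text
[601.2  78.1 245.9]
```

View pics/m8.png

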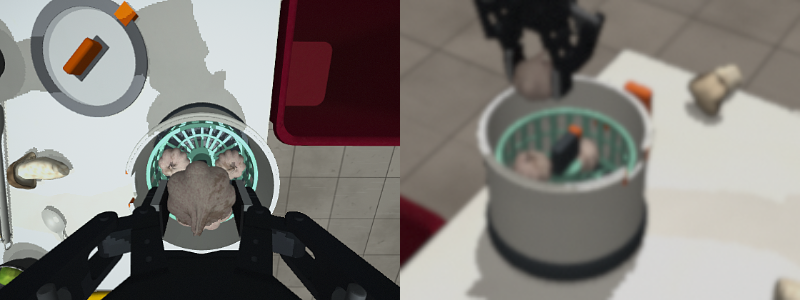

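The +y sector (upper part of the basket in the wrist view) is free, with bulbs at left (173,163) and right (230,163).

{"api": "move_arm", "payload": {
  "plan": [
    [[1, -1, -50], [0, 0, 0], 0],
    [[0, 0, -50], [0, 0, 0], 0],
    [[0, 0, -30], [0, 0, 0], 0],
    [[0, 0, -20], [0, 0, 0], 0],
    [[0, 0, 0], [0, 0, 0], 0],
    [[0, 0, 0], [0, 0, 0], 0.75],
    [[0, 0, 0], [0, 0, 0], 0.75],
    [[0, 0, 40], [0, 0, 0], 0.75],
    [[0, 0, 50], [0, 0, 0], 0.75],
    [[0, 0, 50], [0, 0, 0], 1]
  ]
}}

```text
clock: 30.4
eef_pos: [602.7, 76.4, 238.0]
tool_rot: [3.14, -0.0, 1.572]
force: [0.3, 0.4, -0.1]
width: 79.9
gripper_force: 0.0
```

{"api": "move_arm", "payload": {
  "plan": [
    [[-30, 20, 0], [0, 0, 10.5], 1],
    [[-30, 20, 0], [0, 0, 10.5], 1],
    [[-30, 20, 0], [0, 0, 10.5], 1],
    [[-30, 20, 0], [0, 0, 10.5], 1],
    [[-30, 20, 0], [0, 0, 10.5], 1],
    [[-30, 20, 0], [0, 0, 10.5], 1],
    [[-10, 0, 0], [0, 0, 10.5], 1],
    [[0, 0, 0], [0, 0, 10.5], 1],
    [[0, 0, 0], [0, 0, 10.5], 1],
    [[0, 0, 0], [0, 0, 10.5], 1]
  ]
}}

```text
clock: 31.65
eef_pos: [412.9, 196.4, 236.4]
tool_rot: [-3.141, 0.002, -2.873]
force: [0.9, -0.4, -0.9]
width: 85.3
gripper_force: 0.0
```

{"api": "move_arm", "payload": {
  "plan": [
    [[0, 0, 0], [0, 0, 10], 1],
    [[0, 0, 0], [0, 0, 10], 1],
    [[0, 0, 0], [0, 0, 9], 1],
    [[0, 0, 0], [0, 0, 0], 1],
    [[0, 0, 0], [0, 0, 0], 1]
  ]
}}

```text
clock: 32.28
eef_pos: [412.8, 196.4, 235.9]
tool_rot: [-3.141, 0.001, -2.376]
force: [-0.0, 0.1, 0.0]
width: 85.5
gripper_force: 0.0
```

```bash
python3 - <<'E'
from h import *
im,s=snap('wrist','w9'); print(s['clock'],s['eef_pos'].round(1),np.degrees(s['tool_rot']).round(1),s['qpos'].round(2))
k,_=snap('top','t9')
cv2.imwrite('pics/m9.png',np.hstack([cv2.resize(im,(400,300)),cv2.resize(k[110:260,190:390],(400,300))]))
h=cv2.cvtColor(im,cv2.COLOR_BGR2HSV); m=cv2.inRange(h,(4,150,90),(18,255,255))
n,l,st,c=cv2.connectedComponentsWithStats(m)
for i in range(1,n):
    if st[i,4]>30:
        ys,xs=np.where(l==i); print(st[i],c[i].round(1),cv2.minAreaRect(np.c_[xs,ys].astype(np.float32)),onz('wrist',c[i],9,s).round(1),onz('wrist',c[i],54,s).round(1))
E
```

```text
32.275 [412.8 196.4 235.9] [-180.     0.  -136.1] [ 0.22  0.53 -1.05  2.01  0.57  0.94  1.2 ]
[275 163  12  55 590] [280.9 190. ] ((280.5, 190.0), (54.0, 11.0), 90.0) [420.3 201.9   9. ] [412.7 194.9  54. ]
[273 244  18  18 305] [281.8 252.7] ((281.5, 252.5), (17.0, 17.0), 90.0) [483.9 264.8   9. ] [468.6 250.1  54. ]
```

View pics/m9.png

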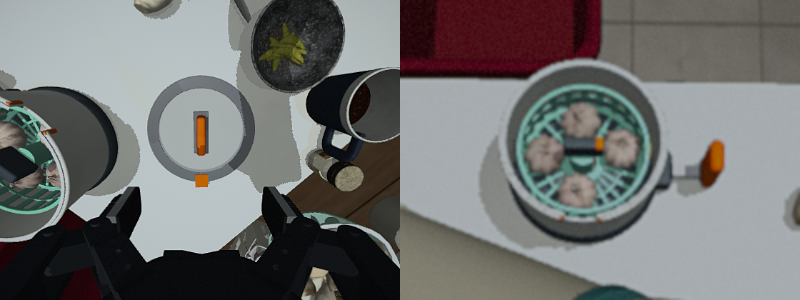

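All four bulbs lie in the ring round the hub. The lid grip is vertical in the wrist view at (281,190), with the tab at (282,253).

```bash
python3 - <<'E'
from h import *
s=status.read_state(); d=np.array([np.cos(np.radians(44.5)),np.sin(np.radians(44.5)),0])
a=onz('wrist',(280.9,163),54,s);b=onz('wrist',(280.9,217.5),54,s); print(a,b,np.linalg.norm(a-b),b-32*d)
im=cv2.imread('pics/w9.png')
# ring outer ellipse: grey mask
p=im.astype(int); g=(abs(p[:,:,0]-p[:,:,2])<25)&(p.mean(2)<130)&(p.mean(2)>85)
m=g.astype(np.uint8); m[:, :195]=0; m[:,365:]=0; m[:100]=0; m[262:]=0
m=cv2.morphologyEx(m,cv2.MORPH_OPEN,np.ones((3,3)))
for r in (150,180,190): 
    xs=np.where(m[r])[0]; print(r,xs.min(),xs.max())
for c in (260,281,300):
    ys=np.where(m[:,c])[0]; print(c,ys.min(),ys.max())
k=cv2.imread('pics/t9.png')
E
```

```text
[390.3912962  173.53178648  54.        ] [436.5232401  217.88984362  54.        ] 63.99838655267338 [413.69922573 195.46074716  54.        ]
150 213 337
180 206 273
190 207 274
260 109 250
281 106 160
300 108 251
```

```bash
python3 - <<'E'
from h import *
im=cv2.imread('pics/w6.png'); S={'eef_pos':np.array([557.6,26.7,225.8]),'tool_rot':np.array([-3.138,0,3.134])}
h=cv2.cvtColor(im,cv2.COLOR_BGR2HSV)
def blobs(im,n,s,z,x0,x1,y0,y1):
    h=cv2.cvtColor(im,cv2.COLOR_BGR2HSV); m=cv2.inRange(h,(2,110,70),(20,255,255)); N,l,st,c=cv2.connectedComponentsWithStats(m)
    for i in range(1,N):
        if x0<c[i][0]<x1 and y0<c[i][1]<y1 and st[i,4]>2: print(n,st[i],c[i].round(1),[onz(n,c[i],zz,s).round(1) for zz in z])
blobs(im,'wrist',S,(151,160),200,360,130,200)
blobs(im,'wrist',S,(100,112),90,190,180,280)
blobs(cv2.imread('pics/t9.png'),'top',None,(151,160),255,305,205,230)
S3={'eef_pos':np.array([650.8,-237.5,179.7]),'tool_rot':np.array([3.139,0,1.573])}
blobs(cv2.imread('pics/w3.png'),'wrist',S3,(100,112),150,270,40,110)
E
```

```text
wrist [255 157   8   7  28] [258.8 160.8] [array([509.7,   9.8, 151. ]), array([508.6,  10.5, 160. ])]
wrist [315 158   9   7  33] [318.9 161.6] [array([510.6,  54.6, 151. ]), array([509.5,  53.5, 160. ])]
wrist [ 113  204   53   61 1267] [133.1 234.8] [array([ 588.4, -122.3,  100. ]), array([ 583.7, -115.6,  112. ])]
wrist [152 219   2   3   3] [152.7 220. ] [array([ 572.9, -100.5,  100. ]), array([568.9, -94.8, 112. ])]
wrist [155 220   2   2   3] [155.3 220.7] [array([573.6, -98. , 100. ]), array([569.5, -92.4, 112. ])]
wrist [159 222   4   6  13] [161.1 224.2] [array([577.3, -92.8, 100. ]), array([573. , -87.4, 112. ])]
wrist [147 224  17  19 116] [153.  232.5] [array([ 586.1, -102. ,  100. ]), array([581.4, -96.2, 112. ])]
wrist [156 227   2   4   5] [156.4 228.4] [array([581.7, -98. , 100. ]), array([577.3, -92.4, 112. ])]
wrist [167 226   1   3   3] [167. 227.] [array([580.3, -87.3, 100. ]), array([575.9, -82.2, 112. ])]
wrist [152 241   4   4   4] [153.5 242.5] [array([ 596.8, -103. ,  100. ]), array([591.7, -97.1, 112. ])]
top [270 219   2   2   3] [270.3 219.3] [array([509.9,  52.9, 151. ]), array([508.2,  52.6, 160. ])]
wrist [ 177   57   62   29 1467] [205.7  71.1] [array([ 597.5, -127.9,  100. ]), array([ 600.4, -129.8,  112. ])]
wrist [240  73   4   4   4] [241.5  74.5] [array([ 622.6, -130. ,  100. ]), array([ 624.1, -131.8,  112. ])]
wrist [244  78   3   3   3] [245.  79.] [array([ 624.9, -133. ,  100. ]), array([ 626.3, -134.5,  112. ])]
wrist [248  85   1   4   4] [248.   86.5] [array([ 626.9, -137.9,  100. ]), array([ 628.1, -139.2,  112. ])]
wrist [190  86  43   5 126] [211.5  88.2] [array([ 600.8, -139. ,  100. ]), array([ 603.5, -140.3,  112. ])]
wrist [244  94   3   2   3] [245.   94.7] [array([ 624.6, -143.3,  100. ]), array([ 626. , -144.3,  112. ])]
```

{"api": "move_arm", "payload": {
  "plan": [
    [[1, 0, -50], [0, 0, 0.5], 1],
    [[0, 0, -60], [0, 0, 0], 1],
    [[0, 0, -60], [0, 0, 0], 1],
    [[0, 0, -42], [0, 0, 0], 1],
    [[0, 0, 0], [0, 0, 0], 1],
    [[0, 0, 0], [0, 0, 0], 0],
    [[0, 0, 0], [0, 0, 0], 0],
    [[0, 0, 0], [0, 0, 0], 0],
    [[0, 0, 0], [0, 0, 0], 0],
    [[0, 0, 0], [0, 0, 0], 0]
  ]
}}

```text
clock: 33.62
eef_pos: [414.1, 196.4, 24.4]
tool_rot: [-3.141, 0.001, -2.365]
force: [-1.3, -1.7, 7.8]
width: 13.1
gripper_force: 59.6
```

{"api": "move_arm", "payload": {
  "plan": [
    [[0, 0, 15], [0, 0, 0], 0],
    [[0, 0, 50], [0, 0, 0], 0],
    [[0, 0, 60], [0, 0, -5], 0],
    [[0, 0, 60], [0, 0, -10.5], 0],
    [[0, 0, 40], [0, 0, -10.5], 0],
    [[20, -18, 0], [0, 0, -10.5], 0],
    [[20, -18, 0], [0, 0, -10.5], 0],
    [[20, -18, 0], [0, 0, -10.5], 0],
    [[20, -18, 0], [0, 0, -10.5], 0],
    [[20, -18, 0], [0, 0, -10.5], 0]
  ]
}}

```text
clock: 34.88
eef_pos: [513.5, 105.6, 248.4]
tool_rot: [-3.141, -0.001, 2.543]
force: [0.2, 0.2, -1.6]
width: 13.1
gripper_force: 59.0
```

{"api": "move_arm", "payload": {
  "plan": [
    [[20, -18, 0], [0, 0, -10.5], 0],
    [[20, -18, 0], [0, 0, -10.5], 0],
    [[20, -18, 0], [0, 0, -10.5], 0],
    [[20, -18, 0], [0, 0, -10.5], 0],
    [[8, -3, 0], [0, 0, -10.5], 0],
    [[0, 0, 0], [0, 0, -10.5], 0],
    [[0, 0, 0], [0, 0, -10.5], 0],
    [[0, 0, 0], [0, 0, -10.5], 0],
    [[0, 0, 0], [0, 0, -10.5], 0],
    [[0, 0, 0], [0, 0, -10.5], 0]
  ]
}}

```text
clock: 36.12
eef_pos: [600.7, 31.6, 248.1]
tool_rot: [-3.14, 0.001, 0.71]
force: [-0.1, -0.1, -2.1]
width: 13.1
gripper_force: 59.0
```

{"api": "move_arm", "payload": {
  "plan": [
    [[0, 0, 0], [0, 0, -10.5], 0],
    [[0, 0, 0], [0, 0, -10.5], 0],
    [[0, 0, 0], [0, 0, -10.5], 0],
    [[0, 0, 0], [0, 0, -10], 0],
    [[0, 0, 0], [0, 0, 0], 0],
    [[0, 0, 0], [0, 0, 0], 0]
  ]
}}

```text
clock: 36.88
eef_pos: [601.2, 31.6, 248.3]
tool_rot: [-3.141, 0.001, -0.005]
force: [0.2, -0.1, -1.4]
width: 12.9
gripper_force: 59.0
```

{"api": "move_arm", "payload": {
  "plan": [
    [[1, 0, -25], [0, 0, 0], 0],
    [[0, 0, -20], [0, 0, 0], 0],
    [[0, 0, -6], [0, 0, 0], 0],
    [[0, 0, 0], [0, 0, 0], 0],
    [[0, 0, 0], [0, 0, 0], 0]
  ]
}}

```text
clock: 37.5
eef_pos: [603.2, 31.5, 198.4]
tool_rot: [-3.141, -0.002, -0.008]
force: [0.1, 0.3, -1.4]
width: 13.0
gripper_force: 59.0
```

```bash
python3 - <<'E'
from h import *
im,s=snap('wrist','w10'); print(s['eef_pos'].round(1),s['tool_rot'].round(3),s['force'].round(1))
k,_=snap('scene','s10'); t,_=snap('top','t10')
a=cv2.resize(im[100:370],(396,200)); 
cv2.imwrite('pics/m10.png',np.vstack([np.hstack([cv2.resize(k[150:260,215:335],(400,320)),cv2.resize(t[120:240,220:370],(400,320))]),cv2.resize(im,(400,280))[:, :].repeat(1,0) if 0 else np.hstack([cv2.resize(im,(400,280)),np.zeros((280,400,3),np.uint8)])]))
E
```

```text
[603.2  31.5 198.4] [-3.141e+00 -2.000e-03 -8.000e-03] [ 0.1  0.3 -1.4]
```

View pics/m10.png

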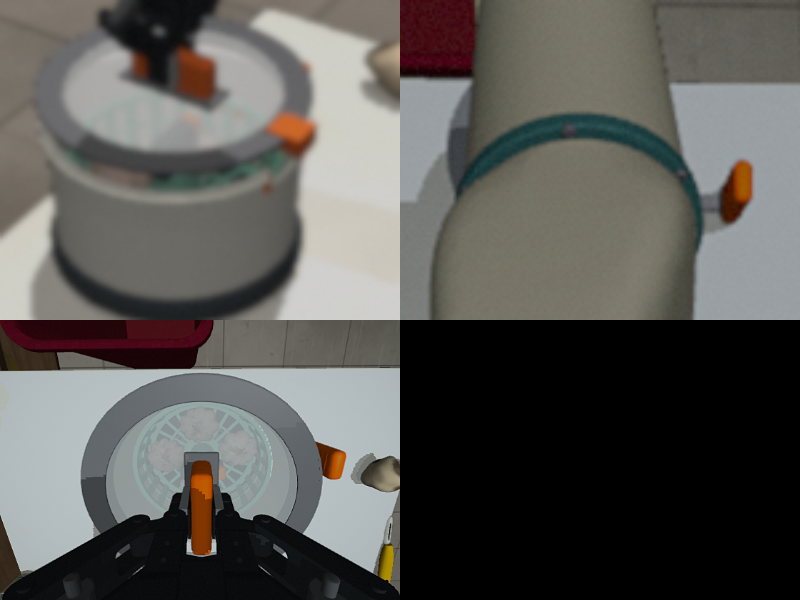

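Scene view: the lid hangs level over the tub, with the tab at scene (302,195) above the notch.

```bash
python3 - <<'E'
from h import *
im=cv2.imread('pics/s10.png'); h=cv2.cvtColor(im,cv2.COLOR_BGR2HSV); m=cv2.inRange(h,(2,130,90),(20,255,255)); N,l,st,c=cv2.connectedComponentsWithStats(m)
for i in range(1,N):
    if st[i,4]>20 and 215<c[i][0]<335 and 150<c[i][1]<260: print(st[i],c[i])
for P in ((509,31.5,185),(496,43.5,185),(496,19.5,185),(512,50,155),(512,14,155),(512,50,160)): print(P,proj('scene',P).round(1))
print(cv2.resize(im[180:205,290:315],None,fx=1,fy=1).shape)
for y in range(184,202): print(y,np.where(m[y,290:315])[0]+290)
E
```

```text
[269 167  10  17 136] [273.32352941 175.24264706]
[296 189  13  14 116] [302.43103448 195.12931034]
(509, 31.5, 185) [301.5 195.8]
(496, 43.5, 185) [304.  201.1]
(496, 19.5, 185) [309.3 194.9]
(512, 50, 155) [295.6 210. ]
(512, 14, 155) [303.5 200.7]
(512, 50, 160) [295.7 208.4]
(25, 25, 3)
184 []
185 []
186 []
187 []
188 []
189 [300 301]
190 [298 299 300 301 302 303 304]
191 [298 299 300 301 302 303 304 305]
192 [297 298 299 300 301 302 303 304 305 306 307]
193 [296 297 298 299 300 301 302 303 304 305 306 307 308]
194 [296 297 298 299 300 301 302 303 304 305 306 307 308]
195 [296 297 298 299 300 301 302 303 304 305 306 307 308]
196 [298 299 300 301 302 303 304 305 306 307 308]
197 [300 301 302 303 304 305 306 307]
198 [300 301 302 303 304 305 306 307]
199 [301 302 303 304 305 306 307]
200 [301 302 303 304 305 306]
201 [300 301 302 303 304 305]
```

{"api": "move_arm", "payload": {
  "plan": [
    [[-1, 0, -8], [0, 0, 0], 0],
    [[0, 0, -5], [0, 0, 0], 0],
    [[0, 0, -4], [0, 0, 0], 0],
    [[0, 0, -3], [0, 0, 0], 0],
    [[0, 0, 0], [0, 0, 0], 0]
  ]
}}

```text
clock: 38.28
eef_pos: [601.4, 31.4, 177.2]
tool_rot: [3.141, 0.001, -0.008]
force: [0.5, 0.4, -1.7]
width: 13.1
gripper_force: 59.0
```

{"api": "move_arm", "payload": {
  "plan": [
    [[0, 0, -3], [0, 0, 0], 0],
    [[0, 0, -2], [0, 0, 0], 0],
    [[0, 0, 0], [0, 0, 0], 0]
  ]
}}

```text
clock: 38.65
eef_pos: [601.6, 31.4, 172.5]
tool_rot: [-3.142, -0.0, -0.008]
force: [-0.3, 0.2, -2.2]
width: 13.1
gripper_force: 59.1
```

{"api": "move_arm", "payload": {
  "plan": [
    [[0, 0, -2], [0, 0, 0], 0],
    [[0, 0, 0], [0, 0, 0], 0]
  ]
}}

```text
clock: 38.9
eef_pos: [601.6, 31.5, 172.4]
tool_rot: [-3.141, -0.001, -0.008]
force: [-4.1, 0.3, 11.1]
width: 13.3
gripper_force: 60.9
```

{"api": "move_arm", "payload": {
  "plan": [
    [[0, 0, 2], [0, 0, 0], 0.6],
    [[0, 0, 0], [0, 0, 0], 0.6],
    [[0, 0, 10], [0, 0, 0], 0.6],
    [[0, 0, 40], [0, 0, 0], 0.6],
    [[0, 0, 30], [0, 0, 0], 0.6],
    [[0, -50, 0], [0, 0, 0], 0.6],
    [[0, -50, 0], [0, 0, 0], 0.6],
    [[0, -60, 0], [0, 0, 0], 0.6],
    [[0, 0, 0], [0, 0, 0], 0.6],
    [[0, 0, 0], [0, 0, 0], 0.6]
  ]
}}

```text
clock: 40.15
eef_pos: [601.6, -128.2, 252.8]
tool_rot: [-3.141, -0.0, -0.008]
force: [0.4, 1.1, -0.1]
width: 51.3
gripper_force: 0.0
```

```bash
python3 - <<'E'
from h import *
im,s=snap('wrist','w11'); print(s['clock'],s['eef_pos'].round(1),s['tool_rot'].round(3),s['force'].round(1))
k,_=snap('scene','s11')
h=cv2.cvtColor(im,cv2.COLOR_BGR2HSV); m=cv2.inRange(h,(2,130,90),(20,255,255)); N,l,st,c=cv2.connectedComponentsWithStats(m)
for i in range(1,N):
    if st[i,4]>60: print(st[i],c[i].round(1),onz('wrist',c[i],112,s).round(1))
cv2.imwrite('pics/m11.png',np.hstack([cv2.resize(im,(400,300)),cv2.resize(k[140:260,210:370],(400,300))]))
E
```

```text
40.15 [ 601.6 -128.2  252.8] [-3.141 -0.    -0.008] [ 0.4  1.1 -0.1]
[276 182  17  37 564] [284.1 199.6] [ 600.5 -131.1  112. ]
[  45  191   34   82 1539] [ 61.8 230. ] [569.7 102.2 112. ]
[ 95 303  26  21 308] [105.4 309.5] [472.1  74.6 112. ]
```

View pics/m11.png

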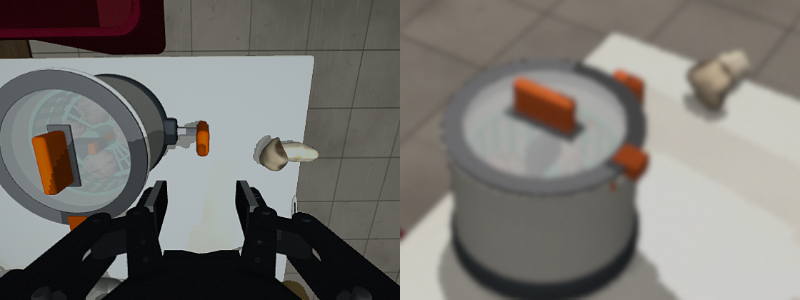

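Lid lies flat with the tab in the notch, and the pull bar is under the open fingers at wrist (284,200).

{"api": "move_arm", "payload": {
  "plan": [
    [[0, -2, -50], [0, 0, 0], 0.6],
    [[0, 0, -60], [0, 0, 0], 0.6],
    [[0, 0, -50], [0, 0, 0], 0.6],
    [[0, 0, -17], [0, 0, 0], 0.6],
    [[0, 0, 0], [0, 0, 0], 0.6],
    [[0, 0, 0], [0, 0, 0], 0],
    [[0, 0, 0], [0, 0, 0], 0],
    [[0, 0, 0], [0, 0, 0], 0],
    [[0, 0, 0], [0, 0, 0], 0]
  ]
}}

```text
clock: 41.38
eef_pos: [603.0, -130.0, 77.6]
tool_rot: [-3.141, -0.004, -0.009]
force: [-0.9, 2.6, 7.2]
width: 17.1
gripper_force: 58.7
```

{"api": "move_arm", "payload": {
  "plan": [
    [[0, -8, 0], [0, 0, 0], 0],
    [[0, -12, 0], [0, 0, 0], 0],
    [[0, -12, 0], [0, 0, 0], 0],
    [[0, -12, 0], [0, 0, 0], 0],
    [[0, -10, 0], [0, 0, 0], 0],
    [[0, 0, 0], [0, 0, 0], 0],
    [[0, 0, 0], [0, 0, 0], 0]
  ]
}}

```text
clock: 42.25
eef_pos: [601.9, -181.2, 77.6]
tool_rot: [-3.137, -0.001, -0.008]
force: [-3.9, 8.3, 10.8]
width: 17.3
gripper_force: 59.6
```

{"api": "move_arm", "payload": {
  "plan": [
    [[0, -3, 0], [0, 0, 0], 0],
    [[0, -2, 0], [0, 0, 0], 0],
    [[0, 0, 0], [0, 0, 0], 0],
    [[0, 0, 0], [0, 0, 0], 0]
  ]
}}

```text
clock: 42.75
eef_pos: [601.7, -185.0, 77.5]
tool_rot: [-3.136, 0.0, -0.007]
force: [-4.5, 9.6, 11.5]
width: 17.3
gripper_force: 60.2
```

{"api": "move_arm", "payload": {
  "plan": [
    [[0, -3, 0], [0, 0, 0], 0],
    [[0, 0, 0], [0, 0, 0], 0],
    [[0, 0, 0], [0, 0, 0], 0]
  ]
}}

```text
clock: 43.12
eef_pos: [601.7, -185.0, 77.5]
tool_rot: [-3.133, 0.001, -0.006]
force: [-4.9, 15.4, 13.5]
width: 17.6
gripper_force: 61.8
```

{"api": "move_arm", "payload": {
  "plan": [
    [[0, 8, 0], [0, 0, 0], 0],
    [[0, 12, 0], [0, 0, 0], 0],
    [[0, 12, 0], [0, 0, 0], 0],
    [[0, 12, 0], [0, 0, 0], 0],
    [[0, 10, 0], [0, 0, 0], 0],
    [[0, 5, 0], [0, 0, 0], 0],
    [[0, 1, 0], [0, 0, 0], 0],
    [[0, 0, 0], [0, 0, 0], 0],
    [[0, 0, 0], [0, 0, 0], 0]
  ]
}}

```text
clock: 44.25
eef_pos: [603.0, -131.3, 77.6]
tool_rot: [-3.14, -0.003, -0.009]
force: [-0.5, 2.3, 7.5]
width: 17.1
gripper_force: 59.0
```

Out 1.3 mm at most; I'll push it fully in, confirm it seats, then do the second pull.

{"api": "move_arm", "payload": {
  "plan": [
    [[0, 2, 0], [0, 0, 0], 0],
    [[0, 0, 0], [0, 0, 0], 0],
    [[0, 0, 0], [0, 0, 0], 0]
  ]
}}

```text
clock: 44.62
eef_pos: [603.0, -130.0, 77.6]
tool_rot: [-3.141, -0.004, -0.009]
force: [-1.7, 2.1, 6.3]
width: 17.5
gripper_force: 59.0
```

```bash
python3 - <<'E'
from h import *
s=status.read_state(); print(s['eef_pos'],s['force'])
k,_=snap('top','t12'); k2,_=snap('scene','s12')
cv2.imwrite('pics/m12.png',np.hstack([cv2.resize(k[120:240,220:380],(400,300)),cv2.resize(k2[140:260,210:370],(400,300))]))
E
```

```text
[ 602.99753615 -130.04261091   77.60603413] [-1.74665978  2.10958609  6.32969231]
```

View pics/m12.png

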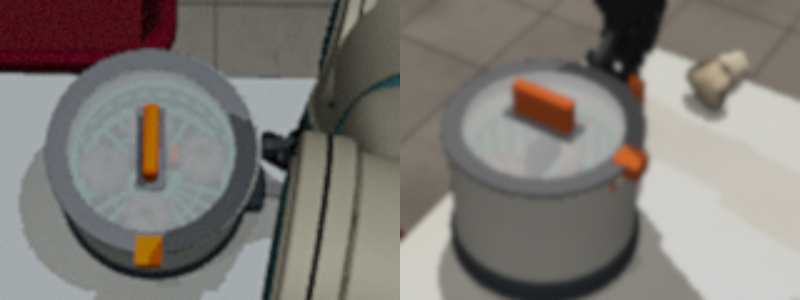

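Lid is still seated with the tab in the notch, and the bar is back in. Now the second pull and return.

{"api": "move_arm", "payload": {
  "plan": [
    [[0, -8, 0], [0, 0, 0], 0],
    [[0, -12, 0], [0, 0, 0], 0],
    [[0, -12, 0], [0, 0, 0], 0],
    [[0, -12, 0], [0, 0, 0], 0],
    [[0, -10, 0], [0, 0, 0], 0],
    [[0, -5, 0], [0, 0, 0], 0],
    [[0, -2, 0], [0, 0, 0], 0],
    [[0, 0, 0], [0, 0, 0], 0],
    [[0, 0, 0], [0, 0, 0], 0]
  ]
}}

```text
clock: 45.85
eef_pos: [601.8, -185.0, 77.5]
tool_rot: [-3.134, 0.0, -0.006]
force: [-5.8, 13.9, 13.4]
width: 17.9
gripper_force: 61.8
```

{"api": "move_arm", "payload": {
  "plan": [
    [[0, 8, 0], [0, 0, 0], 0],
    [[0, 12, 0], [0, 0, 0], 0],
    [[0, 12, 0], [0, 0, 0], 0],
    [[0, 12, 0], [0, 0, 0], 0],
    [[0, 10, 0], [0, 0, 0], 0],
    [[0, 5, 0], [0, 0, 0], 0],
    [[0, 2, 0], [0, 0, 0], 0],
    [[0, 0, 0], [0, 0, 0], 0],
    [[0, 0, 0], [0, 0, 0], 0]
  ]
}}

```text
clock: 46.98
eef_pos: [603.0, -130.0, 77.6]
tool_rot: [-3.141, -0.004, -0.009]
force: [-1.0, 1.3, 6.8]
width: 16.8
gripper_force: 59.7
```

{"api": "move_arm", "payload": {
  "plan": [
    [[0, 0, 0], [0, 0, 0], 0.6],
    [[0, 0, 0], [0, 0, 0], 0.6],
    [[0, 0, 0], [0, 0, 0], 0.6],
    [[0, 0, 30], [0, 0, 0], 0.6],
    [[0, 0, 50], [0, 0, 0], 0.6],
    [[0, 0, 60], [0, 0, 0], 0.6],
    [[0, -40, 40], [0, 0, 0], 0.6],
    [[0, -50, 0], [0, 0, 0], 0.6],
    [[0, 0, 0], [0, 0, 0], 0.6],
    [[0, 0, 0], [0, 0, 0], 0.6]
  ]
}}

```text
clock: 48.22
eef_pos: [601.2, -220.0, 254.9]
tool_rot: [-3.14, 0.001, -0.008]
force: [-0.1, 0.8, -0.5]
width: 51.1
gripper_force: 0.0
```

```bash
python3 - <<'E'
from h import *
k,s=snap('top','t13'); k2,_=snap('scene','s13'); print(s['clock'],s['eef_pos'].round(1))
h=cv2.cvtColor(k,cv2.COLOR_BGR2HSV); m=cv2.inRange(h,(4,150,90),(18,255,255)); N,l,st,c=cv2.connectedComponentsWithStats(m)
for i in range(1,N):
    if st[i,4]>10 and c[i][0]>220 and c[i][1]>140: print(st[i],c[i].round(1))
cv2.imwrite('pics/m13.png',np.hstack([cv2.resize(k[120:240,220:380],(400,300)),cv2.resize(k2[140:260,210:370],(400,300))]))
E
```

```text
48.225 [ 601.2 -220.   254.9]
[277 162   7  28 128] [279.5 175.6]
[345 181   7  15  92] [348.  187.9]
[274 218   4   9  13] [274.7 223. ]
[279 219   6   8  16] [282.4 223.6]
```

View pics/m13.png

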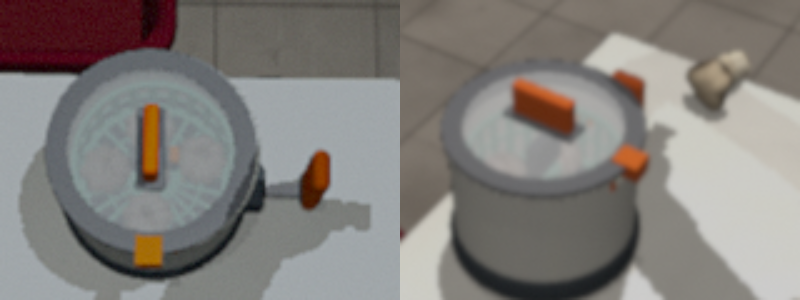

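The lid is home and the bar is back at its starting pixel (348,188). The robot is clear of everything.

```bash
python3 -c "
from cell import ctrl
print(ctrl.finish_job())"
```

```text
the job is handed in; nothing more can be done
None
```

I handed the job in at about 48 s, and no verdict came back: the basket is home on the shaft, all four garlic bulbs are in it, the lid lies flat with its tab in the notch, the bar was pulled to its stop twice and is back in, and I did not touch the mushrooms.

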